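# Stand the tipped resin bottle back up under the light-shield hood

### The job

A bottle has tipped over inside the covered bottle rack and leans on the lane's divider. Press the blue latch pad at the front of the rack and let the amber hood spring fully open by itself, without touching the hood; then stand the tipped bottle upright on its base in the lane, between the divider and the green-capped bottle, and leave it standing there free. Do not shift or tip the neighbouring bottles.

Things in the scene. Friction and masses are not known exactly. Their poses are not given: they have to be found in the camera images.
- rack: White bottle rack fixed on the bench, 420 mm long (its y) and 120 mm deep (its x); origin on the bench under the middle of the lane; x points to its back (hinge side), y along the lane, z up. The lane runs the rack's length along y at x = 0: floor 8 mm above the bench, 42 mm wide between two rails whose tops are 22 mm above the bench. Nothing moves the rack.
- hood_hinge (a joint): Opening angle of the hood in rad: 0 shut, 1.85 fully open. Once unlatched a spring lifts it in about 1.3 s and holds it open.
- hood: Clear amber hood over the whole lane: roof, front and two ends, open at the back; origin on its hinge line (53 mm behind the lane, 30 mm above the bench). Shut, its roof is 125 mm above the bench and its front wall stands 67 mm in front of the lane (rack x = -0.067). It swings up and back; open, it stands wholly behind rack x = 0.055 and reaches about 150 mm above the bench and back to rack x = 0.18.
- latch_pad (a point): Middle of the top of the blue latch pad (40 mm in x by 50 mm in y), at rack x = -0.115, 33 mm above the bench. Push it straight down: it tilts down as a rocker.
- latch (a joint): Tilt of the latch rocker in rad: 0 at rest, 0.30 fully pressed (the pad's middle is then about 9 mm lower, at about 4 N). The hood is released at about 0.2 rad, about 6 mm, at about 3 N; it springs back when let go.
- divider: Thin upright steel plate across the lane, 4 mm thick in y, 42 mm wide, 36 mm tall from the lane floor; origin at the middle of its lower edge, on the lane floor; y along the lane (parallel to the rack's). Fixed.
- tipped_mid (a point): Centre (half-way up) of the tipped, blue-capped bottle: 95 mm tall, body 36 mm diameter up to 66 mm, above it a 22 mm diameter cap; about 70 g. Its z runs from base to cap. At the start the edge of its base rests on the lane floor 45 mm to the -y side of the divider; it leans 50 degrees from upright over the divider's top, cap towards rack +y. Upright, this point is 55.5 mm above the bench.
- tipped_cap (a point): Middle of the cap's top face on the tipped bottle. A level push on the leaning bottle's cap tends to slide it along the lane; pushed up and over in an arc about the edge of its base, it turns upright without sliding. Within about 0.3 rad of upright it settles on its base by itself.
- green_bottle_mid (a point): Centre of an upright bottle of the same size with a green cap, the nearest neighbour on the tipped bottle's base side (-y of the rack); about 17 mm would be left between it and the tipped bottle once upright.
- yellow_bottle_mid (a point): Centre of an upright bottle of the same size with a yellow cap, further to -y in the lane.
- red_bottle_mid (a point): Centre of an upright bottle of the same size with a red cap, on the other (+y) side of the divider; some 75 mm are free between it and the tipped bottle's cap.

How it is judged:
On the way, in this order (a step that is already met when the one before it is completed fails the run):
1. the latch pad is pressed (value of joint latch above 0.1 rad).
2. the hood has sprung fully open (value of joint hood_hinge above 1.7 rad), for 0.2 s.
3. the tipped bottle has been brought upright (angle between tipped_mid's own z axis and vertical below 0.12 rad), for 0.2 s.
At the end, for the whole second after the job is handed in: The blue-capped bottle stands upright (within 0.08 rad) on the lane floor, its centre 18 to 105 mm to the -y side of the divider and within 10 mm of the lane's middle line; the three neighbours are upright (within 0.08 rad); the hood is open over 1.7 rad (angle between each of tipped_mid, green_bottle_mid, yellow_bottle_mid, red_bottle_mid's own z axis and vertical below 0.08 rad and y of tipped_mid in the frame of divider between -0.105 and -0.018 m and x of tipped_mid in the frame of divider between -0.01 and 0.01 m and z of tipped_mid in the frame of divider between 0.043 and 0.052 m and value of joint hood_hinge above 1.7 rad); the robot touches nothing.
It fails at once if the robot touches the hood with more than 1 N (contact force between any of the fingers, the arm and hood above 1 N).
It fails at once if a neighbouring bottle is shifted by more than 15 mm or tipped by more than 0.25 rad (distance of any of green_bottle_mid, yellow_bottle_mid, red_bottle_mid from where it was at the start of the episode above 0.015 m or angle between any of green_bottle_mid, yellow_bottle_mid, red_bottle_mid's own z axis and vertical above 0.25 rad).
It also fails if it takes over 45 s, if anything falls off the work surface, if the arm or the gripper's body presses on something with over 40 N, if the wrist force passes 120 N, or if a joint passes its speed limit or range.

### The arm

A 7-joint arm with a two-finger parallel gripper is mounted at the origin on the work surface. World frame = base frame: x ahead of the robot, y to its left, z up, the work surface at z = 0. Lengths are in m, angles in rad, forces in N, time in s.
With the tool pointing down it reaches from about 0.4 to 0.9 m from the base axis. Payload 5.6 kg.
Tool frame: the origin (TCP) lies midway between the tips of the shut fingers; the grasp point (between the pads) lies 19 mm behind it; z points along the fingers, y is the line along which they close (so a half turn about z gives the same grasp; the last joint's range is limited). The gripper opens to 92 mm and grips with 3 to 60 N. Pads are 20 mm wide; open, the fingers measure 128 mm over their backs; the gripper's body (75 mm by 189 mm) begins 69 mm behind the grasp point.
Start: joints at [1.246, 0.468, -0.012, 1.603, 0.006, 1.071, -0.056], TCP at [0.181, -0.624, 0.215] pointing down, gripper open.
Joint ranges: [-2.53, 2.53], [-0.31, 2.02], [-1.57, 1.55], [0.28, 2.44], [-1.29, 4.43], [0.15, 1.84], [-2.92, 2.92]. Speed limits (rad/s): [2.57, 2.57, 3.14, 3.14, 3.14, 3.14, 3.14].

### API

Orientations are given as a 3x3 rotation matrix whose columns are the frame's x, y, z axes.
In Python, from station import env, effector, solver, viewer, workorder, search_frame, tip_of gives the robot as it stands. Calls block until the motion is done:
- env.reach(position, orientation): joint-space move of the TCP to a pose.
- env.movel(position, frame=None, rate=0.15): straight line of the TCP; frame=None keeps the orientation; rate is the mean speed in m/s.
- env.goto_joints(angles): joint-space move.
- effector.release() and effector.grasp(squeeze=None): open the fingers fully, or close them until they stop; squeeze is the grip in N (None keeps the last).
- env.pause(seconds).
- solver.inverse_kinematics(position, orientation): joint angles nearest the present ones, or None.
- env.sense(): the state.
- viewer.read_camera(name): name is "scene" or "top"; returns (picture, depth): 384x512x3 uint8, red, green, blue; 384x512 float32, m along the optical axis (not along the pixel's ray), 0 where there is no reading.
- viewer.camera_info(name): a dict with "intrinsics" (3x3 intrinsics, pixels), "eye" and "rotation" of the camera in the world. Camera axes: x right, y up, looking along -z (the intrinsics and any distortion apply to the point x, -y, -z); pixel columns grow to the right and rows downward; lengths in m; the calibration is good to about 2 mm. A picture is of the moment at which its call begins. camera_info takes no time and is no camera call.
A pose or a line that the arm cannot do raises env.PlanningError and nothing moves.
- workorder.finish_job(): hands the job in; it is judged then, once.
Trained networks look in the newest picture that a camera, given by its name, has taken for a name from the list of things; names that differ only in an ending like _2 or _b are one class to them, and where a whole thing is asked for, a point or a joint stands for the part that bears it (a point fixed in the world has none). Each returns a list of dicts, best first, with "score" (0 to 1); they miss things now and then, are a little off and sometimes report something else, mostly with a low value. They report only what shows in the picture. A call takes as long as a camera call.
- search_frame(camera, name): "at" ([x, y, z] in m, in world coordinates, good to about 4 mm: the middle of the surface that is visible of it).
- tip_of(camera, name): "at" ([x, y, z] in m, in world coordinates, good to about 4 mm: a listed point, or the origin of a listed thing).
The state is a dict: "t": time; "joint_positions": joint angles; "joint_velocities": joint speeds; "tau": joint torques, N m; "ee_pos": TCP position; "tcp_rot": TCP orientation; "wrist_force": force on the tool from outside, world axes, zero at the start; "moment": the same for the moment, N m; "gripper_width": finger opening in m; "grasp_force": force on a finger pad.
Only numpy, scipy, OpenCV 4.12 (cv2) and the standard library are available. Lean on these libraries where they do the work, as an engineer would, in place of code of your own. Each camera call takes 0.05 s, during which the arm holds its last target. There are 200 camera calls.

## Working session

There is one attempt and no reset: what is moved stays moved. The work goes in short steps, each a Python script; the robot and the scene stay as the last script left them, time stands still between calls to the robot, and variables do not carry over. Pictures are saved under pics/ and viewed, at most 10 in all, crops included, and the job is handed in when it is done.

```bash
mkdir -p pics
python3 - <<'E'
from station import env, viewer, search_frame, tip_of
import cv2, numpy as np
for c in ("scene","top"):
    p,d=viewer.read_camera(c); cv2.imwrite(f"pics/{c}0.png",p[:,:,::-1])
    for n in ("rack","latch_pad","divider","tipped_mid","tipped_cap","green_bottle_mid","yellow_bottle_mid","red_bottle_mid","hood"):
        print(c,n,[(np.round(r["at"],4).tolist(),round(r["score"],2)) for r in tip_of(c,n)[:2]])
    i=viewer.camera_info(c); print(i["eye"])
print(env.sense()["t"], env.sense()["tcp_rot"])
E
```

```text
scene rack [([0.5974, 0.0525, -0.0038], 0.88)]
scene latch_pad []
scene divider [([0.5985, 0.0543, 0.0111], 0.38)]
scene tipped_mid [([0.59, 0.0301, 0.0503], 0.56)]
scene tipped_cap [([0.6025, 0.0677, 0.0809], 0.72)]
scene green_bottle_mid [([0.561, -0.0583, 0.0542], 0.57)]
scene yellow_bottle_mid [([0.548, -0.1023, 0.0596], 0.51)]
scene red_bottle_mid [([0.6391, 0.1796, 0.0552], 0.59)]
scene hood []
[ 1.17692828 -0.18700133  0.77751386]
top rack [([0.5939, 0.0524, 0.0023], 0.56)]
top latch_pad [([0.487, 0.0971, 0.0333], 0.63)]
top divider []
top tipped_mid []
top tipped_cap [([0.6003, 0.0522, 0.0018], 0.33)]
top green_bottle_mid []
top yellow_bottle_mid []
top red_bottle_mid [([0.5974, 0.053, -0.0007], 0.71)]
top hood [([0.6506, 0.0351, 0.0288], 0.86)]
[0.44465816 0.01981855 0.88434978]
1.0 [[ 9.60590977e-01  2.77965780e-01 -3.88611777e-06]
 [ 2.77965779e-01 -9.60590975e-01 -7.25426001e-05]
 [-2.38973301e-05  6.86035594e-05 -9.99999997e-01]]
```

View pics/scene0.png

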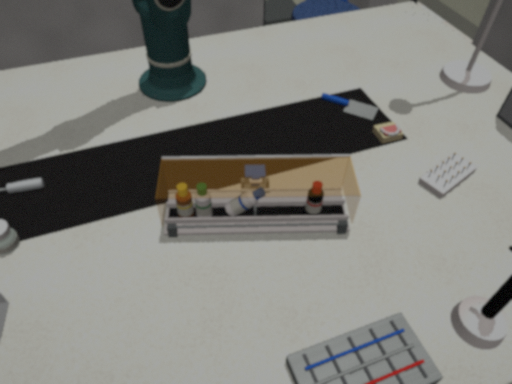

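View pics/top0.png

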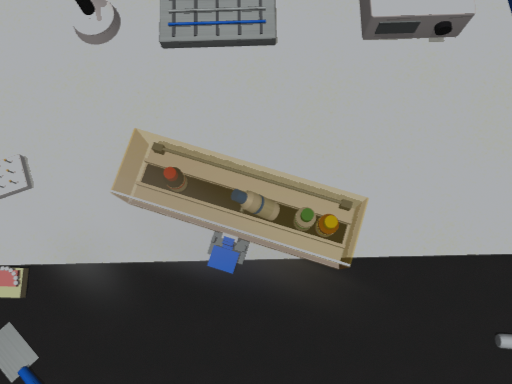

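The pictures show the rack yawed about -18°. In the top view the pad is at (225,260), the blue cap at (238,197), green at (307,215) and red at (170,174). The networks agree with this, so I'll press the latch now, with the tool tilted away from the hood.

```bash
cat > h.py <<'E'
from station import env, effector, solver, viewer, workorder, search_frame, tip_of
import numpy as np, cv2
YAW=np.arctan2(-.091,.282)
rx=np.array([np.cos(YAW),np.sin(YAW),0]); ry=np.array([-np.sin(YAW),np.cos(YAW),0]); Z=np.array([0,0,1.])
def R(z):   # tool z along z, closing axis near -ry
    z=z/np.linalg.norm(z); y=-ry-(-ry@z)*z; y/=np.linalg.norm(y)
    return np.column_stack([np.cross(y,z),y,z])
E
python3 - <<'E'
from h import *
pad=np.array([.487,.097,.033])-.006*rx
a=np.radians(15); O=R(np.sin(a)*rx-np.cos(a)*Z)
effector.grasp()
p0=env.sense()["ee_pos"]; env.movel([p0[0],p0[1],.3],rate=.3)
env.reach([*pad[:2]-.03*rx[:2],.3],O)
env.movel([*(pad-.01*rx)[:2],.10],rate=.25)
env.movel([*pad[:2],.042],rate=.1)
f0=env.sense()["wrist_force"]; print(f0, env.sense()["t"])
z=.042
while z>.017:
    z-=.002; env.movel([*pad[:2],z],rate=.03)
    s=env.sense(); df=s["wrist_force"]-f0; print(round(z,3),s["ee_pos"][2].round(4),df.round(1))
    if df[2]>4.2: break
env.pause(.3)
env.movel([*(pad-.03*rx)[:2],.10],rate=.2)
env.movel([*(pad-.06*rx)[:2],.26],rate=.25)
p,d=viewer.read_camera("scene"); cv2.imwrite("pics/s1.png",p[:,:,::-1]); print(env.sense()["t"])
E
```

```text
Traceback (most recent call last):
station.PlanningError: the arm cannot follow that straight line within its joint ranges
```

Run:
```python
from h import *
pad=np.array([.487,.097,.033])-.006*rx
print(env.sense()["t"],env.sense()["joint_positions"].round(2))
for a in (-5,0,5,10,15):
  O=R(np.sin(np.radians(a))*rx-np.cos(np.radians(a))*Z)
  for z in (.3,.1,.02):
    q=solver.inverse_kinematics([*pad[:2],z],O); print(a,z,None if q is None else np.round(q,2))
```

```text
5.5333 [ 1.27 -0.12 -1.53  2.03  0.02  0.9  -2.17]
-5 0.3 [ 0.76  0.47 -1.3   1.77  0.4   1.32 -2.52]
-5 0.1 [ 0.46  0.59 -0.89  1.98  0.51  0.91 -2.58]
-5 0.02 [ 0.45  0.77 -0.9   2.01  0.75  0.83 -2.77]
0 0.3 [ 0.78  0.38 -1.29  1.82  0.39  1.23 -2.51]
0 0.1 [ 0.59  0.67 -1.11  2.03  0.76  0.93 -2.82]
0 0.02 [ 0.44  0.73 -0.9   2.07  0.86  0.77 -2.89]
5 0.3 [ 0.8   0.3  -1.28  1.88  0.38  1.14 -2.49]
5 0.1 [ 0.57  0.63 -1.1   2.08  0.85  0.87 -2.91]
5 0.02 [ 0.26  0.61 -0.68  2.13  0.81  0.6  -2.9 ]
10 0.3 [ 0.84  0.22 -1.3   1.93  0.38  1.05 -2.5 ]
10 0.1 [ 0.41  0.47 -0.89  2.15  0.79  0.7  -2.9 ]
10 0.02 [-0.14  0.49 -0.24  2.21  0.61  0.38 -2.79]
15 0.3 [ 0.77  0.09 -1.17  1.99  0.31  0.94 -2.44]
15 0.1 [ 0.02  0.33 -0.45  2.22  0.67  0.52 -2.86]
15 0.02 [-0.57  0.46  0.22  2.29  0.34  0.21 -2.59]
```

```bash
sed -i 's/y=-ry-(-ry@z)\*z/y=ry-(ry@z)*z/; s/near -ry/near +ry/' h.py
python3 - <<'E'
from h import *
env.goto_joints([-.2,.15,0,1.85,0,1.14,-1.1]); s=env.sense(); print(s["t"],s["ee_pos"].round(3),s["tcp_rot"].round(2).tolist())
pad=np.array([.487,.097,.033])-.006*rx
for a in (0,5,10,15):
  O=R(np.sin(np.radians(a))*rx-np.cos(np.radians(a))*Z)
  for z in (.3,.1,.02):
    q=solver.inverse_kinematics([*pad[:2],z],O); print(a,z,None if q is None else np.round(q,2))
E
```

```text
7.1083 [0.504 0.068 0.294] [[0.78, 0.62, 0.0], [0.62, -0.78, 0.0], [0.0, 0.0, -1.0]]
0 0.3 [-0.08  0.13 -0.21  1.87  0.03  1.15  0.96]
0 0.1 [-0.05  0.39 -0.27  2.06  0.15  0.71  0.85]
0 0.02 [-0.06  0.53 -0.25  2.1   0.24  0.54  0.77]
5 0.3 [-0.11  0.08 -0.21  1.92  0.08  1.07  0.91]
5 0.1 [-0.08  0.35 -0.26  2.12  0.24  0.62  0.74]
5 0.02 [-0.12  0.5  -0.22  2.15  0.36  0.45  0.63]
10 0.3 [-0.14  0.04 -0.21  1.97  0.14  1.    0.85]
10 0.1 [-0.13  0.32 -0.24  2.18  0.36  0.54  0.6 ]
10 0.02 [-0.22  0.48 -0.14  2.21  0.51  0.36  0.45]
15 0.3 [-0.18 -0.   -0.2   2.03  0.21  0.92  0.77]
15 0.1 [-0.2   0.3  -0.21  2.23  0.52  0.47  0.41]
15 0.02 [-0.36  0.46 -0.03  2.27  0.73  0.27  0.18]
```

Run:
```python
from h import *
pad=np.array([.487,.097,.033])-.006*rx
a=np.radians(8); O=R(np.sin(a)*rx-np.cos(a)*Z)
env.reach([*pad[:2]-.03*rx[:2],.25],O)
env.movel([*(pad-.01*rx)[:2],.10],rate=.25)
env.movel([*pad[:2],.042],rate=.1)
f0=env.sense()["wrist_force"]; print(f0, env.sense()["t"])
z=.042
while z>.017:
    z-=.002; env.movel([*pad[:2],z],rate=.03)
    s=env.sense(); df=s["wrist_force"]-f0; print(round(z,3),s["ee_pos"][2].round(4),df.round(1))
    if df[2]>4.2: break
env.pause(.2)
env.movel([*(pad-.03*rx)[:2],.10],rate=.25)
env.movel([*(pad-.04*rx)[:2],.26],rate=.25)
p,d=viewer.read_camera("scene"); cv2.imwrite("pics/s1.png",p[:,:,::-1])
N=("rack","divider","tipped_mid","tipped_cap","green_bottle_mid","yellow_bottle_mid","red_bottle_mid","hood")
def show(c):
    for n in N: print(c,n,[(np.round(r["at"],4).tolist(),round(r["score"],2)) for r in tip_of(c,n)[:1]])
show("scene")
p,d=viewer.read_camera("top"); cv2.imwrite("pics/t1.png",p[:,:,::-1]); show("top")
print(env.sense()["t"])
```

```text
[-0.57635031  0.38159755  0.20147881] 10.275
0.04 0.0404 [1.1 0.1 0.2]
0.038 0.038 [ 0.4 -0.1 -0.1]
0.036 0.0358 [-0.1  0.1  0.2]
0.034 0.0339 [ 0.8 -0.3  0. ]
0.032 0.0319 [ 1.   0.4 -0.1]
0.03 0.0299 [ 0.5 -1.  -0.1]
0.028 0.0279 [0.4 0.7 0.1]
0.026 0.0259 [-2.1  1.2  1.9]
0.024 0.0239 [-2.2  1.3  2.8]
0.022 0.0222 [-3.8  2.   9.2]
scene rack []
scene divider []
scene tipped_mid [([0.5629, -0.0599, 0.053], 0.68)]
scene tipped_cap [([0.6037, 0.0651, 0.0806], 0.58)]
scene green_bottle_mid [([0.5617, -0.0643, 0.0568], 0.69)]
scene yellow_bottle_mid [([0.5447, -0.1029, 0.061], 0.61)]
scene red_bottle_mid [([0.6385, 0.1775, 0.0546], 0.49)]
scene hood [([0.6553, 0.0381, 0.0293], 0.69)]
top rack [([0.5974, 0.0535, 0.0021], 0.8)]
top divider [([0.5979, 0.0498, 0.0083], 0.57)]
top tipped_mid [([0.5874, 0.0298, 0.0563], 0.87)]
top tipped_cap [([0.6045, 0.0606, 0.0836], 0.73)]
top green_bottle_mid [([0.5593, -0.0618, 0.054], 0.85)]
top yellow_bottle_mid [([0.5463, -0.1001, 0.054], 0.93)]
top red_bottle_mid [([0.6439, 0.1811, 0.0542], 0.9)]
top hood [([0.6508, 0.0382, 0.0291], 0.93)]
15.15
```

```bash
python3 -c "
import cv2,numpy as np
a=cv2.imread('pics/s1.png');b=cv2.imread('pics/t1.png')
a=cv2.resize(a[120:270,130:380],(750,300*3//2))[:300*3//2]
b=cv2.resize(b[110:290,100:400],(500,300))
o=np.zeros((590,750,3),np.uint8);o[:290]=cv2.resize(a,(750,290));o[290:,:500]=b
cv2.imwrite('pics/c1.png',o)"
```

```text
(no output)
```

View pics/c1.png

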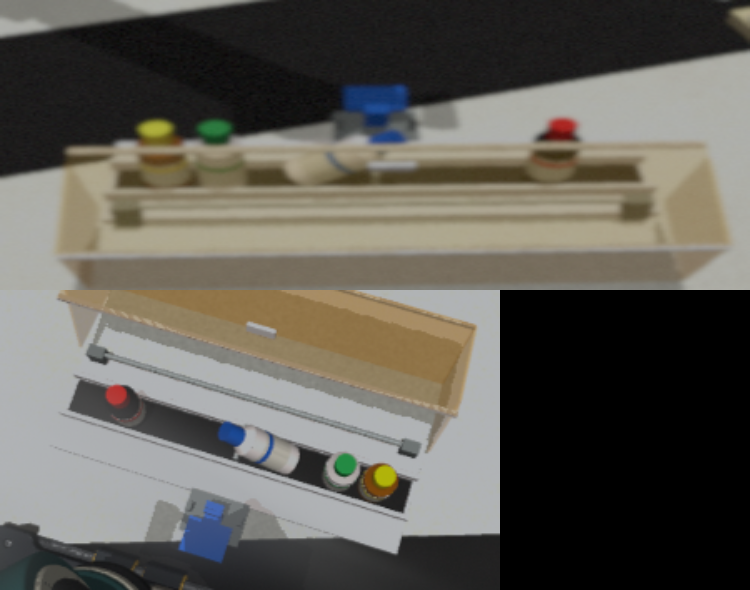

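Run:
```python
from h import *
c=viewer.camera_info("top"); K=c["intrinsics"]
def dep(u,v,z):
    u=100+.6*u; v=110+.6*(v-290)
    r=c["rotation"]@np.array([(u-K[0,2])/K[0,0],-(v-K[1,2])/K[1,1],-1]); return c["eye"]+r*(z-c["eye"][2])/r[2]
for A,B,z in [((60,412),(408,520),.022),((75,377),(416,478),.022),((97,353),(410,447),.03)]:
    a,b=dep(*A,z),dep(*B,z); print(np.degrees(np.arctan2(*(a-b)[:2])),a.round(4),b.round(4))
P=dict(cap=[[.6037,.0651],[.6045,.0606],[.6025,.0677]],mid=[[.59,.0301],[.5874,.0298]],div=[[.5979,.0498],[.5985,.0543]],rack=[[.5974,.0525],[.5939,.0524],[.5974,.0535]],
green=[[.561,-.0583],[.5617,-.0643],[.5593,-.0618]],yellow=[[.548,-.1023],[.5447,-.1029],[.5463,-.1001]],red=[[.6391,.1796],[.6385,.1775],[.6439,.1811]],hood=[[.6506,.0351],[.6508,.0382],[.6553,.0381]])
for deg in (17,18,18.5):
  y=np.radians(-deg); X=np.array([np.cos(y),np.sin(y)]); Y=np.array([-np.sin(y),np.cos(y)])
  m={k:np.mean(v,0) for k,v in P.items()}
  print(deg,{k:((v-m["div"])@np.array([X,Y]).T*1000).round(1).tolist() for k,v in m.items()}, m["div"])
```

```text
18.74357491170632 [0.641  0.2599 0.022 ] [ 0.5064 -0.137   0.022 ]
18.226716288888888 [0.6828 0.2433 0.022 ] [ 0.5536 -0.1489  0.022 ]
18.613545549848737 [0.709  0.2159 0.03  ] [ 0.5882 -0.1428  0.03  ]
17 {'cap': [1.5, 13.4], 'mid': [-2.6, -23.9], 'div': [0.0, 0.0], 'rack': [-2.1, 0.1], 'green': [-2.7, -119.5], 'yellow': [-4.6, -162.3], 'red': [3.2, 134.2], 'hood': [56.0, 1.5]} [0.5982  0.05205]
18 {'cap': [1.3, 13.5], 'mid': [-2.2, -24.0], 'div': [0.0, 0.0], 'rack': [-2.1, 0.1], 'green': [-0.6, -119.6], 'yellow': [-1.8, -162.3], 'red': [0.9, 134.2], 'hood': [56.0, 2.5]} [0.5982  0.05205]
18.5 {'cap': [1.1, 13.5], 'mid': [-2.0, -24.0], 'div': [0.0, 0.0], 'rack': [-2.1, 0.1], 'green': [0.4, -119.6], 'yellow': [-0.4, -162.3], 'red': [-0.3, 134.2], 'hood': [56.0, 3.0]} [0.5982  0.05205]
```

```bash
sed -i 's/^YAW=.*/YAW=np.radians(-18.4)/' h.py
cat >> h.py <<'E'
PIV=np.array([.5980,.0522,.008])-.048*ry-.002*rx
t=np.radians(16); O=R(-np.sin(t)*ry-np.cos(t)*Z)
def tcp(th,d,gap=0):
    th=np.radians(th); y=.095*np.sin(th)-.007*np.cos(th); z=.095*np.cos(th)+.007*np.sin(th)
    y+=-d*np.sin(t)+.018*np.cos(t)+gap; z+=-d*np.cos(t)-.018*np.sin(t)
    return PIV+y*ry+z*Z
E
python3 - <<'E'
from h import *
s=tcp(50,.012,.022)
a=s.copy(); a[2]=.26
for p in (a,s,tcp(50,.012),tcp(10,.005)): print(p.round(3),np.round(solver.inverse_kinematics(p,O),2))
env.reach(a,O); env.movel(s,rate=.15); env.movel(tcp(50,.012,.006),rate=.05)
st=env.sense(); print(st["t"],st["ee_pos"].round(4),st["wrist_force"].round(2))
p,d=viewer.read_camera("scene"); q,_=viewer.read_camera("top")
o=np.vstack([cv2.resize(p[120:270,130:380],(500,300)),cv2.resize(q[110:290,100:400],(500,300))]); cv2.imwrite("pics/c2.png",o[:,:,::-1])
E
```

```text
[0.614 0.106 0.26 ] [-0.19  0.49 -0.22  1.5   0.32  1.36  0.76]
[0.614 0.106 0.058] [-0.19  0.71 -0.22  1.64  0.42  1.03  0.62]
[0.607 0.085 0.058] [-0.17  0.69 -0.2   1.68  0.41  1.    0.65]
[0.589 0.032 0.093] [-0.14  0.6  -0.14  1.75  0.38  1.    0.75]
17.85 [0.6089 0.0905 0.0582] [ 0.17 -0.4  -0.33]
```

View pics/c2.png

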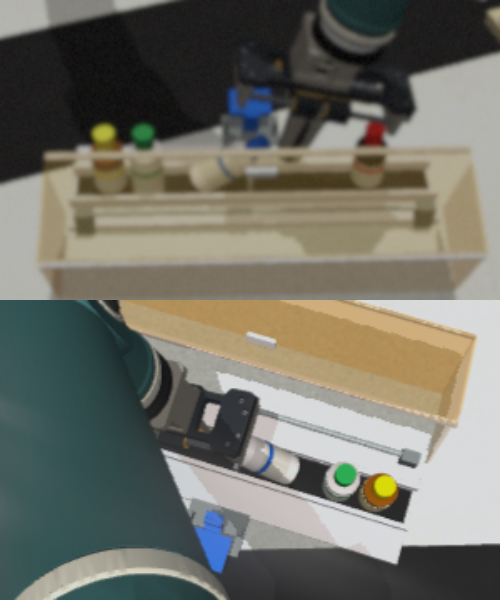

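The shut fingers sit just beyond the cap on the +y side, at about (290,140) in the upper crop. The gripper body is above the red cap and clear of the hood. I'll start the arc now.

Run:
```python
from h import *
env.movel(tcp(50,.012),rate=.04)
for th in range(46,29,-4):
    env.movel(tcp(th,.012-.007*(50-th)/40),rate=.04)
st=env.sense(); print(st["t"],st["wrist_force"].round(2))
p,d=viewer.read_camera("scene")
for n in ("tipped_mid","tipped_cap","green_bottle_mid","red_bottle_mid"): print(n,[(np.round(r["at"],4).tolist(),round(r["score"],2)) for r in tip_of("scene",n)[:1]])
q,_=viewer.read_camera("top")
for n in ("tipped_mid","tipped_cap","green_bottle_mid"): print(n,[(np.round(r["at"],4).tolist(),round(r["score"],2)) for r in tip_of("top",n)[:1]])
o=np.vstack([cv2.resize(p[120:270,130:380],(500,300)),cv2.resize(q[110:290,100:400],(500,300))]); cv2.imwrite("pics/c3.png",o[:,:,::-1])
```

```text
19.8667 [-0.34 -0.31 -0.38]
tipped_mid [([0.5895, 0.0198, 0.0545], 0.41)]
tipped_cap [([0.5932, 0.0423, 0.097], 0.43)]
green_bottle_mid [([0.5633, -0.059, 0.0521], 0.57)]
red_bottle_mid [([0.6402, 0.1793, 0.0534], 0.53)]
tipped_mid [([0.581, 0.0167, 0.0602], 0.73)]
tipped_cap [([0.5959, 0.0387, 0.0967], 0.62)]
green_bottle_mid [([0.5597, -0.0611, 0.0542], 0.87)]
```

View pics/c3.png

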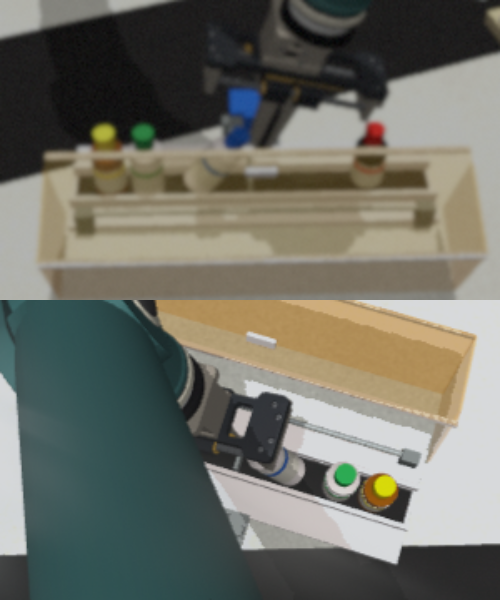

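The bottle is rising in the arc, with the cap now at z≈0.097 as expected. The neighbours haven't moved, so I'll carry on.

Run:
```python
from h import *
for th in range(27,8,-3):
    env.movel(tcp(th,.012-.007*(50-th)/40),rate=.035)
env.pause(.4)
st=env.sense(); print(st["t"],st["wrist_force"].round(2))
p,d=viewer.read_camera("scene")
for n in ("tipped_mid","tipped_cap","green_bottle_mid","red_bottle_mid"): print(n,[(np.round(r["at"],4).tolist(),round(r["score"],2)) for r in tip_of("scene",n)[:1]])
q,_=viewer.read_camera("top")
for n in ("tipped_mid","tipped_cap","green_bottle_mid"): print(n,[(np.round(r["at"],4).tolist(),round(r["score"],2)) for r in tip_of("top",n)[:1]])
o=np.vstack([cv2.resize(p[120:270,130:380],(500,300)),cv2.resize(q[110:290,100:400],(500,300))]); cv2.imwrite("pics/c4.png",o[:,:,::-1])
```

```text
22.7583 [-0.06  0.57 -0.92]
tipped_mid [([0.5793, -0.0105, 0.052], 0.67)]
tipped_cap [([0.58, -0.0094, 0.1025], 0.5)]
green_bottle_mid [([0.5647, -0.0602, 0.0539], 0.5)]
red_bottle_mid [([0.6398, 0.1797, 0.0563], 0.44)]
tipped_mid [([0.5727, -0.0098, 0.0577], 0.62)]
tipped_cap [([0.577, -0.0118, 0.1032], 0.55)]
green_bottle_mid [([0.5559, -0.06, 0.0549], 0.62)]
```

View pics/c4.png

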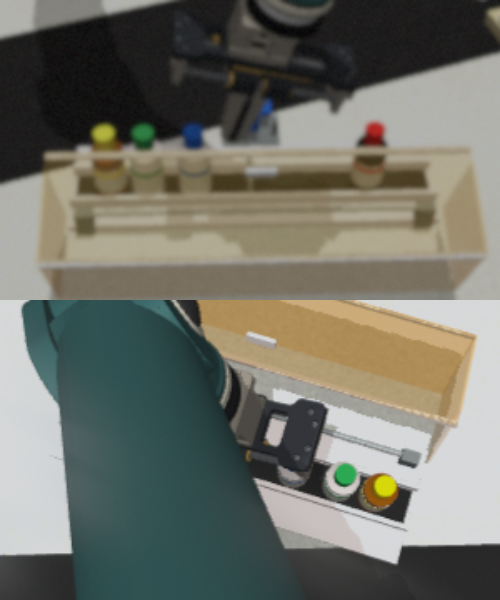

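The bottle stands upright: its cap is directly over its base, there is a gap to the green bottle, and the finger is clear. I'll back off, check, and hand in.

Run:
```python
from h import *
p0=env.sense()["ee_pos"]; env.movel(p0+.025*ry,rate=.08); env.movel(p0+.03*ry+.15*Z,rate=.2)
env.pause(.3)
viewer.read_camera("scene")
for n in ("tipped_mid","tipped_cap","green_bottle_mid","red_bottle_mid"): print(n,[(np.round(r["at"],4).tolist(),round(r["score"],2)) for r in tip_of("scene",n)[:1]])
r=tip_of("scene","tipped_cap")
if r and r[0]["at"][2]>.095: print(workorder.finish_job())
print(env.sense()["t"])
```

```text
tipped_mid [([0.5801, -0.0083, 0.0573], 0.52)]
tipped_cap [([0.5781, -0.0095, 0.1034], 0.61)]
green_bottle_mid [([0.5645, -0.058, 0.053], 0.62)]
red_bottle_mid [([0.6406, 0.1805, 0.0557], 0.58)]
the job is handed in; nothing more can be done
None
the job is handed in; nothing more can be done
```

I handed the job in: the hood sprang open by itself and the blue-capped bottle stands upright and free, about 65 mm to the -y side of the divider, with the neighbours not visibly moved; no verdict came back.

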